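One screw cup off the nested stack

TASK

Before the instrument's screws are collected, one empty cup is needed beside them. Lift only the top cup off the stack of three nested screw cups, without pulling the second cup up with it, and set it down gently, upright, in the middle of the thin square pad on which the removed screws lie. Leave the other two cups nested and standing where they are.

Things in the scene. Friction and masses are not known exactly. Their poses are not given: they have to be found in the camera images.
- top_cup_center (a point): Centre (half-way up, z up) of the top cup of the stack of three. Round grey metal cup, 54 mm tall, 110 g: straight bowl of 52 mm outer diameter (upper 30 mm), solid 40 mm foot (lower 24 mm). Stacked, only the bowl shows, from 3 mm below this point to the rim 27 mm above; the foot hangs loose (3.5 mm gap) in the cup below. Stack 114 mm tall. Not the single cup of screws, nor the two wide dishes.
- second_cup_center (a point): Centre (half-way up) of the second cup, the same kind as the top one, 30 mm lower. Its rim (27 mm above this point) carries the underside of the top cup's bowl; its bowl has the same outer diameter and follows right below. A dark 3 mm ring round the underside of every bowl marks where one cup ends and the next begins. It stays nested in the bottom cup.
- bottom_cup_center (a point): Centre (half-way up, 27 mm above the bench) of the bottom cup, the same kind again, standing on the bench, 30 mm below the second.
- pad_middle (a point): Middle of the upper face of the target pad: a rigid thin square sheet, 120 by 120 mm, 3 mm thick, fixed flat on the bench, x and y along its edges, z up. A few small screws (up to 6 mm high, fixed to it) lie near its edges, none within 38 mm of the middle. The other sheet, at the bench's far edge with a micrometer on it, is not wanted.
There are look-alikes about, which are no part of the job. Leave any blue or green look-alike of the part that bears top_cup_center alone.

How it is judged:
On the way:
1. the top cup is lifted clear of the second, which stays nested in the bottom cup (height (world z) of top_cup_center above 0.118 m and height (world z) of second_cup_center below 0.067 m), for 0.2 s.
At the end, for the whole second after the job is handed in: The former top cup stands upright (within 10 degrees) and at rest on the pad, its axis within 25 mm of the pad's middle; the second and bottom cups are still nested and upright (within 10 degrees), each within 20 mm of where it stood (horizontal distance between top_cup_center and pad_middle below 0.025 m and z of top_cup_center in the frame of pad_middle between 0.021 and 0.033 m and angle between each of top_cup_center, second_cup_center, bottom_cup_center's own z axis and vertical below 0.175 rad and linear speed of top_cup below 0.02 m/s and distance of each of second_cup_center, bottom_cup_center from where it was at the start of the episode below 0.02 m); the robot touches nothing.
It fails at once if the second cup is lifted more than 15 mm (height (world z) of second_cup_center above 0.072 m).
It fails at once if the top cup is dropped onto the pad, or slammed down (faster than 0.6 m/s while less than 40 mm above it, as after a fall of about 20 mm) (horizontal distance between top_cup_center and pad_middle below 0.06 m and z of top_cup_center in the frame of pad_middle below 0.067 m and linear speed of top_cup above 0.6 m/s).
It also fails if it takes over 38 s, if anything falls off the work surface, if the arm or the gripper's body presses on something with over 40 N, if the wrist force passes 120 N, or if a joint passes its speed limit or range.

ROBOT

A 6-joint arm with a two-finger parallel gripper is mounted at the origin on the work surface. World frame = base frame: x ahead of the robot, y to its left, z up, the work surface at z = 0. Lengths are in m, angles in rad, forces in N, time in s.
With the tool pointing down it reaches from about 0.25 to 0.725 m from the base axis. Payload 4 kg.
Tool frame: the origin (TCP) lies midway between the tips of the shut fingers; the grasp point (between the pads) lies 19 mm behind it (bot.grip_point_offset is the distance from the TCP to the grasp point, in m); z points along the fingers, y is the line along which they close (so a half turn about z gives the same grasp; the last joint's range is limited). The gripper opens to 85 mm and grips with 20 to 120 N. Pads are 22 mm wide; open, the fingers measure 114 mm over their backs; the gripper's body (76 mm by 85 mm) begins 54 mm behind the grasp point. The pads swing forward as they close: fully open they stand 13 mm farther back than shut.
Start: joints at [-1.231, 0.241, 0.005, 1.335, 0, 1.571], TCP at [0.167, -0.471, 0.231] pointing down, gripper open.
Joint ranges: [-2.72, 2.72], [-1.05, 1.87], [-1.09, 1.28], [-1.99, 2.15], [-1.42, 1.44], [-3.14, 3.14]. Speed limits (rad/s): [2.79, 2.79, 3.14, 3.14, 3.14, 3.14].

INTERFACE

Orientations are given as a unit quaternion [x, y, z, w].
In Python, from workcell import bot gives the robot as it stands.
- The arm moves only by the tool step_arm, never from a script. Its argument "targets" is text: rows parted by semicolons, each of 7 numbers parted by spaces: the opening, from -1 (shut) to 1 (fully open), so that 0 is half open, then the shift along the world's x, y, z normalised to -1 to 1, where 1 is 0.5 m, then the turn, a rotation vector about the world's x, y, z normalised to -1 to 1, where 1 is pi/4 rad. In form: gripper x y z wx wy wz; .... A call has 1 to 10 rows; each row is the pose to reach, as a shift and turn from the pose commanded when the call began; what a row does not reach only later rows make up. A row lasts 1/12 s, in which the tool goes at most 41.7 mm and 7.16 degrees, less where a joint would pass 70% of its speed; a pose out of reach is approached as far as the arm can. A call with a number of a shift or a turn outside -1 to 1 is refused whole. A call with a gripper value outside its range is refused whole. The fingers move at their own pace and stop on an object; the grip force is fixed at half the most. Time passes only in rows, so rows that repeat a pose let the fingers close. It gives the time, the measured TCP pose, the force, the opening and the grip force at its end, in the units of the state.
- bot.get_obs(): the state, without advancing time (a new reading comes with each control period).
- bot.camera(name): name is "side" or "top" or "wrist"; returns the picture (420x560x3 uint8, red, green, blue); there is no depth.
- bot.camera_info(name): a dict with "vertical_fov" (degrees; the focal length in pixels is half the picture's height over the tangent of half this angle, whatever the lens; pixels are square), "cx", "cy" (the principal point, pixels), "pose" (4x4, takes a point from camera to world coordinates). Camera axes: x right, y up, looking along -z (the intrinsics and any distortion apply to the point x, -y, -z); pixel columns grow to the right and rows downward; lengths in m; the calibration is good to about 2 mm. A picture is of the moment at which its call begins: read the wrist's pose just before it. camera_info takes no time and is no camera call; for the wrist camera it gives the pose at the moment of the call.
- bot.job_done(): hands the job in; it is judged then, once.
The state is a dict: "clock": time; "joint_pos": joint angles; "joint_vel": joint speeds; "tau": joint torques, N m; "eef_pos": TCP position; "tool_rot": TCP orientation; "ft_force": force on the tool from outside, world axes, zero at the start; "ft_torque": the same for the moment, N m; "grip_width": finger opening in m; "grasp_force": force on a finger pad.
Only numpy, scipy, OpenCV 4.12 (cv2) and the standard library are available. Lean on these libraries where they do the work, as an engineer would, in place of code of your own. Each camera call takes 0.05 s, during which the arm holds its last target. There are 200 camera calls.

## Working session

There is one attempt and no reset: what is moved stays moved. The work goes in short steps, Python scripts to look and compute and a tool call to move; the robot and the scene stay as the last step left them, time stands still between calls to the robot, and variables do not carry over. Pictures are saved under pics/ and viewed, at most 10 in all, crops included, and the job is handed in when it is done.

Besides the shell and the picture viewer there is one more tool, called after "Emit:" as name(argument=value, ...) on one line, values as JSON. step_arm: Moves the arm, as the interface text tells. Scaled input: -1 to 1 covers 0.5 m each way for a shift and pi/4 rad each way for a turn. Its arguments: {"type":"object","properties":{"targets":{"type":"string"}},"required":["targets"]}

```bash
mkdir -p pics; cat > h.py <<'E'
import numpy as np, cv2
from workcell import bot
def ray(info,u,v):
    f=210/np.tan(np.radians(info["vertical_fov"])/2); P=np.array(info["pose"])
    d=P[:3,:3]@np.array([(u-info["cx"])/f,-(v-info["cy"])/f,-1.]); return P[:3,3],d
def plane(info,u,v,z):
    o,d=ray(info,u,v); return o+d*(z-o[2])/d[2]
def proj(info,p):
    f=210/np.tan(np.radians(info["vertical_fov"])/2); P=np.array(info["pose"])
    c=P[:3,:3].T@(np.array(p)-P[:3,3]); return info["cx"]-f*c[0]/c[2], info["cy"]+f*c[1]/c[2]
def snap(n,fn):
    i=bot.camera_info(n); im=bot.camera(n)[:,:,::-1].copy(); cv2.imwrite(fn,im); return i,im
E
python3 - <<'E'
from h import *
for n in("side","top"):
    i,im=snap(n,f"pics/{n}0.png"); print({k:(np.round(v,3).tolist() if not isinstance(v,str) else v) for k,v in i.items()})
E
```

```text
{'vertical_fov': 56.427, 'cx': 281.402, 'cy': 213.381, 'pose': [[0.942, 0.246, -0.228, 0.393], [-0.335, 0.716, -0.612, -0.479], [0.013, 0.653, 0.757, 0.626], [0.0, 0.0, 0.0, 1.0]]}
{'vertical_fov': 45.097, 'cx': 273.539, 'cy': 220.347, 'pose': [[-0.137, 0.97, -0.202, 0.338], [-0.991, -0.134, 0.027, -0.007], [-0.001, 0.204, 0.979, 1.225], [0.0, 0.0, 0.0, 1.0]]}
```

View pics/side0.png

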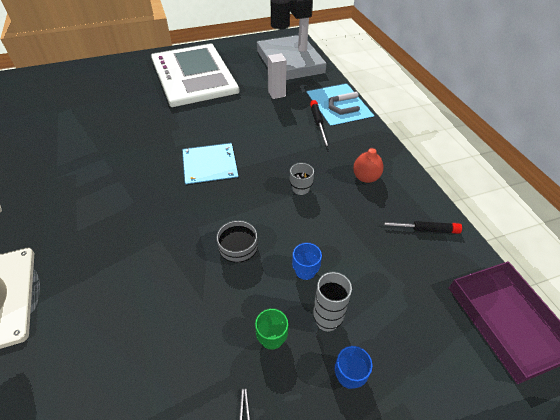

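View pics/top0.png

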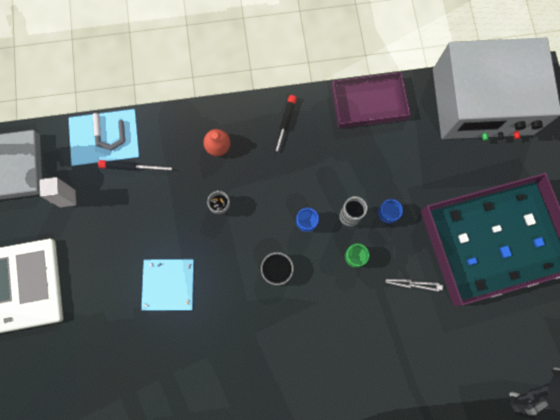

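Side view: the stack of three grey cups is at (332,300), and the pad with loose screws is at (210,163). Top view: stack at (353,211), pad at (167,285).

Possible mix-ups, in side pixels:
- Single cup of screws (301,179)
- Wide dish (237,240)
- Blue cups (307,260) and (353,367)
- Green cup (271,328)
- Micrometer sheet (340,103)

I choose the grey stack at (332,300) and the pad at (210,163), and will check both in a crop.

```bash
python3 - <<'E'
from h import *
S=cv2.imread("pics/side0.png");T=cv2.imread("pics/top0.png");si=bot.camera_info("side");ti=bot.camera_info("top")
a=cv2.resize(S[260:340,290:370],(400,400),interpolation=cv2.INTER_CUBIC);b=cv2.resize(T[171:251,313:393],(400,400),interpolation=cv2.INTER_CUBIC)
cv2.imwrite("pics/crop.png",np.hstack([a,b]))
for n,im,i,c in(("side",S,si,(210,163)),("top",T,ti,(167,285))):
    hsv=cv2.cvtColor(im,cv2.COLOR_BGR2HSV); m=cv2.inRange(hsv,(80,60,150),(110,255,255))
    cs=[k for k in cv2.findContours(m,0,2)[0] if cv2.pointPolygonTest(k,c,False)>=0]
    k=max(cs,key=cv2.contourArea); q=cv2.approxPolyDP(cv2.convexHull(k),5,True)[:,0]
    w=np.array([plane(i,*p,0.003)[:2] for p in q]); print(n,q.tolist(),w.round(3).tolist(),"mean",w.mean(0).round(4),"edges",np.linalg.norm(w-np.roll(w,1,0),axis=1).round(3))
print("stack side",plane(si,333.5,291,.114),"top",plane(ti,353,209,.114))
o=bot.get_obs();print(o["clock"],o["eef_pos"],o["tool_rot"],bot.grip_point_offset)
E
```

```text
Traceback (most recent call last):
ValueError: max() iterable argument is empty
```

View pics/crop.png

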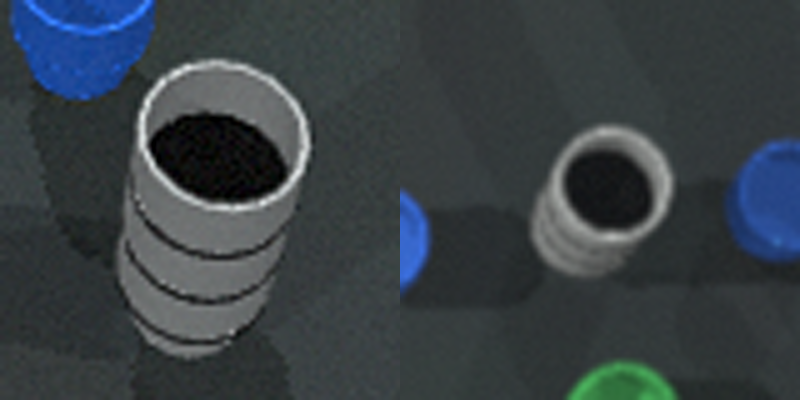

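The crop shows the grey three-cup stack with dark rings. Its rim centre is at side (334.8,287) and top (355.4,207.8).

```bash
python3 - <<'E'
from h import *
S=cv2.imread("pics/side0.png");T=cv2.imread("pics/top0.png");si=bot.camera_info("side");ti=bot.camera_info("top")
for n,im,i,c in(("side",S,si,(210,163)),("top",T,ti,(167,285))):
    hsv=cv2.cvtColor(im,cv2.COLOR_BGR2HSV); print(hsv[c[1],c[0]])
    m=cv2.inRange(im,(170,140,0),(255,255,255))
    cs=[k for k in cv2.findContours(m,0,2)[0] if cv2.pointPolygonTest(k,c,False)>=0]
    k=max(cs,key=cv2.contourArea); q=cv2.approxPolyDP(cv2.convexHull(k),5,True)[:,0]
    w=np.array([plane(i,*p,0.003)[:2] for p in q]); print(n,q.tolist(),w.round(3).tolist(),"mean",w.mean(0).round(4),"edges",np.linalg.norm(w-np.roll(w,1,0),axis=1).round(3))
print("stack side",plane(si,334.8,287,.114),"top",plane(ti,355.4,207.8,.114))
for nm,u,v in(("blueL",308,219),("blueR",391,210),("green",357,255),("dish",277,268)): print(nm,plane(ti,u,v,.05).round(3))
o=bot.get_obs();print(o["clock"],o["eef_pos"],o["tool_rot"],bot.grip_point_offset)
E
```

```text
[ 92  54 255]
side [[231, 143], [237, 176], [185, 182], [183, 149]] [[0.54, 0.282], [0.523, 0.164], [0.407, 0.183], [0.424, 0.298]] mean [0.4735 0.2316] edges [0.117 0.12  0.117 0.116]
[ 95  80 251]
top [[191, 259], [191, 309], [142, 309], [144, 260]] [[0.523, 0.17], [0.404, 0.183], [0.42, 0.298], [0.536, 0.284]] mean [0.4709 0.2338] edges [0.114 0.12  0.117 0.117]
stack side [ 0.57439963 -0.22759995  0.114     ] top [ 0.57101534 -0.22499908  0.114     ]
blueL [ 0.573 -0.121  0.05 ]
blueR [ 0.568 -0.321  0.05 ]
green [ 0.472 -0.222  0.05 ]
dish [ 0.468 -0.032  0.05 ]
0.1 [ 0.1664217  -0.47087027  0.23047416] [ 9.85606412e-01  1.69053377e-01 -1.82583072e-04 -9.60344623e-04] 0.0187
```

Emit:
step_arm(targets="1 0.813 0.489 0 0 0 1;1 0.813 0.489 0 0 0 1;1 0.813 0.489 0 0 0 1;1 0.813 0.489 0 0 0 1;1 0.813 0.489 0 0 0 1;1 0.813 0.489 0 0 0 1;1 0.813 0.489 0 0 0 1;1 0.813 0.489 0 0 0 1;1 0.813 0.489 0 0 0 1;1 0.813 0.489 0 0 0 1")

```text
clock: 0.93
eef_pos: [0.525, -0.255, 0.2308]
tool_rot: [0.846, 0.533, -0.0, -0.0]
ft_force: [0.4, -1.2, 0.6]
grip_width: 0.0854
grasp_force: 0.0
```

Emit:
step_arm(targets="1 0.098 0.059 0 0 0 0;1 0.098 0.059 0 0 0 0;1 0.098 0.059 0 0 0 0")

```text
clock: 1.18
eef_pos: [0.5756, -0.224, 0.2296]
tool_rot: [0.844, 0.536, 0.0, -0.001]
ft_force: [-0.6, 0.0, -0.1]
grip_width: 0.0856
grasp_force: 0.0
```

```bash
python3 - <<'E'
from h import *
i,im=snap("wrist","pics/w1.png"); o=bot.get_obs(); print(o["eef_pos"],np.round(i["pose"],3).tolist(),i["vertical_fov"],i["cx"],i["cy"])
print(proj(i,[.5727,-.2263,.114]),o["joint_pos"])
E
```

```text
[ 0.57368547 -0.22548904  0.22979146] [[0.905, 0.405, 0.132, 0.61], [-0.425, 0.862, 0.276, -0.152], [-0.002, -0.306, 0.952, 0.372], [0.0, 0.0, 0.0, 1.0]] 60.791444620621746 279.3009288476121 204.48359136053634
(np.float64(277.4294204058971), np.float64(204.5573076608738)) [-3.74395252e-01  4.80973555e-01  3.49596466e-01  1.44161036e+00
 -2.20125861e-04  1.63849471e+00]
```

View pics/w1.png

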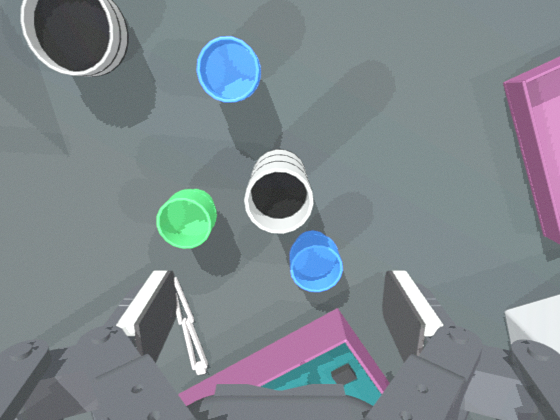

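Wrist view: the stack's rim is at about (279,198) and the projection of my estimate is (277,205), a few mm off. I'll measure the rim.

```bash
python3 - <<'E'
from h import *
im=cv2.imread("pics/w1.png"); i=bot.camera_info("wrist")
g=cv2.cvtColor(im,cv2.COLOR_BGR2GRAY)
m=cv2.inRange(g,0,60)
for k in cv2.findContours(m,0,1)[0]:
    if cv2.pointPolygonTest(k,(279,195),False)>=0: e=cv2.fitEllipse(k);print("inner",e)
for y in range(150,240,3): print(y,g[y,279],end="; ")
print()
for x in range(238,322,3): print(x,g[198,x],end="; ")
for c in((279,198),): print(plane(i,*c,.114))
for dx,dy in((1,0),(-1,0),(0,1),(0,-1)): print(proj(i,[.5727+.026*dx,-.2263+.026*dy,.114]))
E
```

```text
inner ((278.03131103515625, 193.7899169921875), (42.01679611206055, 52.968143463134766), 84.06382751464844)
150 250; 153 247; 156 248; 159 248; 162 247; 165 248; 168 254; 171 247; 174 54; 177 51; 180 55; 183 51; 186 46; 189 52; 192 50; 195 55; 198 47; 201 50; 204 60; 207 63; 210 63; 213 53; 216 59; 219 250; 222 247; 225 249; 228 249; 231 255; 234 104; 237 104; 
238 127; 241 129; 244 204; 247 255; 250 187; 253 47; 256 53; 259 49; 262 54; 265 53; 268 57; 271 51; 274 51; 277 42; 280 47; 283 45; 286 51; 289 50; 292 50; 295 49; 298 50; 301 48; 304 48; 307 190; 310 255; 313 152; 316 138; 319 137; [ 0.57389742 -0.22372809  0.114     ]
(np.float64(310.53944816533425), np.float64(187.40881191553413))
(np.float64(248.3041404574273), np.float64(215.42057720534436))
(np.float64(263.91016069798115), np.float64(171.08236258707518))
(np.float64(293.35151390920174), np.float64(230.52570310703146))
```

Emit:
step_arm(targets="1 0 0.002 -0.08 0 0 0;1 0 0.002 -0.15 0 0 0;1 0 0.002 -0.21 0 0 0;1 0 0.002 -0.25 0 0 0;1 0 0.002 -0.27 0 0 0;1 0 0.002 -0.28 0 0 0;1 0 0.002 -0.286 0 0 0;1 0 0.002 -0.286 0 0 0;1 0 0.002 -0.286 0 0 0")

```text
clock: 1.98
eef_pos: [0.5736, -0.2268, 0.09]
tool_rot: [0.846, 0.533, 0.001, 0.001]
ft_force: [-0.3, -0.3, -0.3]
grip_width: 0.0857
grasp_force: 0.0
```

```bash
python3 - <<'E'
from h import *
i,im=snap("side","pics/s2.png"); print(bot.get_obs()["eef_pos"])
cv2.imwrite("pics/s2c.png",cv2.resize(im[210:360,260:410],(600,600),interpolation=cv2.INTER_CUBIC))
E
```

```text
[ 0.57374161 -0.22677226  0.09011788]
```

View pics/s2c.png

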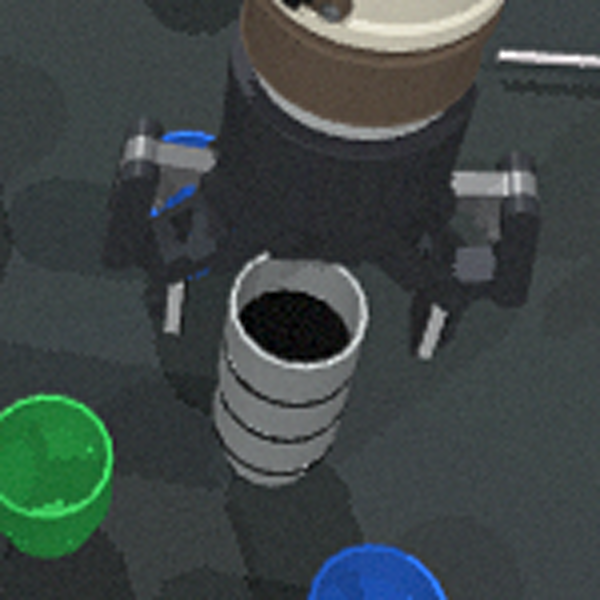

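Side view: the fingers straddle the top bowl, with tips near (303,292) and (367,299) around the rim centre (335,287). Their height is right for the top cup only, so I'm closing.

Emit:
step_arm(targets="0.6 0 0.003 -0.002 0 0 0;0.4 0 0.003 -0.002 0 0 0;0.2 0 0.003 -0.002 0 0 0;0 0 0.003 -0.002 0 0 0;-0.3 0 0.003 -0.002 0 0 0;-1 0 0.003 -0.002 0 0 0;-1 0 0.003 -0.002 0 0 0;-1 0 0.003 -0.002 0 0 0")

```text
clock: 2.7
eef_pos: [0.5735, -0.2249, 0.0885]
tool_rot: [0.846, 0.533, 0.001, 0.001]
ft_force: [0.6, -0.7, 4.7]
grip_width: 0.0504
grasp_force: 62.3
```

Emit:
step_arm(targets="-1 0 0 0.008 0 0 0;-1 0 0 0.014 0 0 0;-1 0 0 0.02 0 0 0;-1 0 0 0.024 0 0 0;-1 0 0 0.024 0 0 0")

```text
clock: 3.12
eef_pos: [0.5728, -0.2247, 0.0996]
tool_rot: [0.846, 0.533, 0.0, 0.0]
ft_force: [0.4, 0.6, -1.4]
grip_width: 0.0503
grasp_force: 62.3
```

```bash
python3 - <<'E'
from h import *
i,im=snap("side","pics/s3.png"); print(bot.get_obs()["eef_pos"])
cv2.imwrite("pics/s3c.png",cv2.resize(im[230:350,270:390],(600,600),interpolation=cv2.INTER_CUBIC))
E
```

```text
[ 0.57274715 -0.22466381  0.09934738]
```

View pics/s3c.png

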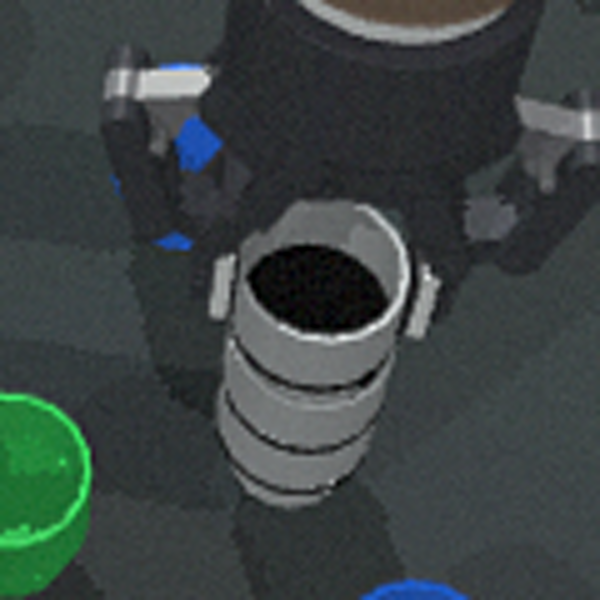

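A gap with the second cup's rim has opened below the top cup's ring, and the lower two are unmoved. The wrist load of about 1.4 N also fits one cup. Lifting on.

Emit:
step_arm(targets="-1 0 0 0.02 0 0 0;-1 0 0 0.04 0 0 0;-1 0 0 0.06 0 0 0;-1 0 0 0.08 0 0 0;-1 0 0 0.11 0 0 0;-1 0 0 0.14 0 0 0;-1 0 0 0.17 0 0 0;-1 0 0 0.2 0 0 0;-1 0 0 0.22 0 0 0;-1 0 0 0.22 0 0 0")

```text
clock: 4.0
eef_pos: [0.5743, -0.2253, 0.2132]
tool_rot: [0.846, 0.533, 0.002, 0.003]
ft_force: [-1.0, -0.5, -0.0]
grip_width: 0.0502
grasp_force: 62.5
```

```bash
python3 - <<'E'
from h import *
i,im=snap("side","pics/s4.png"); o=bot.get_obs();print(o["eef_pos"],o["joint_pos"],o["ft_force"])
cv2.imwrite("pics/s4c.png",cv2.resize(im[190:350,250:410],(600,600),interpolation=cv2.INTER_CUBIC))
E
```

```text
[ 0.57366914 -0.22505315  0.21137473] [-3.73851924e-01  4.80594155e-01  3.01509381e-01  1.38772716e+00
 -6.27522548e-06  1.64258874e+00] [ 0.15091199 -0.62125105 -2.57538672]
```

View pics/s4c.png

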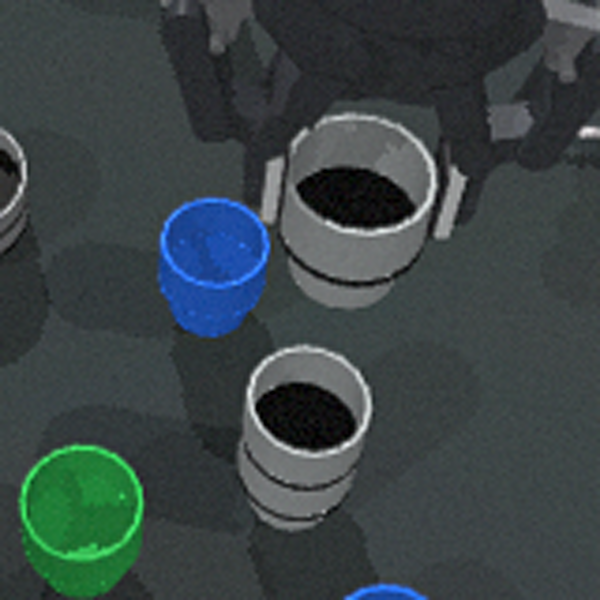

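The top cup hangs upright in the gripper. The two lower cups are nested and standing. Now carrying it to the pad.

Emit:
step_arm(targets="-1 -0.011 0.05 0 0 0 0;-1 -0.027 0.12 0 0 0 0;-1 -0.045 0.2 0 0 0 0;-1 -0.062 0.28 0 0 0 0;-1 -0.08 0.36 0 0 0 0;-1 -0.098 0.44 0 0 0 0;-1 -0.116 0.52 0 0 0 0;-1 -0.134 0.6 0 0 0 0;-1 -0.15 0.67 0 0 0 0;-1 -0.165 0.74 0 0 0 0")

```text
clock: 4.88
eef_pos: [0.4887, 0.147, 0.2084]
tool_rot: [0.846, 0.534, -0.001, -0.0]
ft_force: [0.6, -0.2, -1.3]
grip_width: 0.0504
grasp_force: 62.6
```

Emit:
step_arm(targets="-1 -0.013 0.06 0 0 0 0;-1 -0.024 0.11 -0.02 0 0 0;-1 -0.034 0.15 -0.06 0 0 0;-1 -0.039 0.176 -0.1 0 0 0;-1 -0.039 0.176 -0.14 0 0 0;-1 -0.039 0.176 -0.18 0 0 0;-1 -0.039 0.176 -0.2 0 0 0;-1 -0.039 0.176 -0.2 0 0 0;-1 -0.039 0.176 -0.2 0 0 0")

```text
clock: 5.63
eef_pos: [0.4702, 0.2329, 0.1088]
tool_rot: [0.846, 0.533, -0.001, -0.0]
ft_force: [0.6, -0.7, -0.4]
grip_width: 0.0505
grasp_force: 62.6
```

```bash
python3 - <<'E'
from h import *
i,im=snap("side","pics/s5.png"); o=bot.get_obs();print(o["eef_pos"],o["ft_force"])
e=o["eef_pos"]; print("cup bottom px pred",proj(i,[e[0],e[1],e[2]-.0285]),"pad",proj(i,[.472,.2327,.003]))
cv2.imwrite("pics/s5c.png",cv2.resize(im[80:220,140:280],(600,600),interpolation=cv2.INTER_CUBIC))
E
```

```text
[0.47110142 0.23329321 0.10980807] [-0.17274014  0.67076577 -0.70464476]
cup bottom px pred (np.float64(203.37517584833498), np.float64(134.92102832701133)) pad (np.float64(208.3834241011469), np.float64(161.636518006955))
```

View pics/s5c.png

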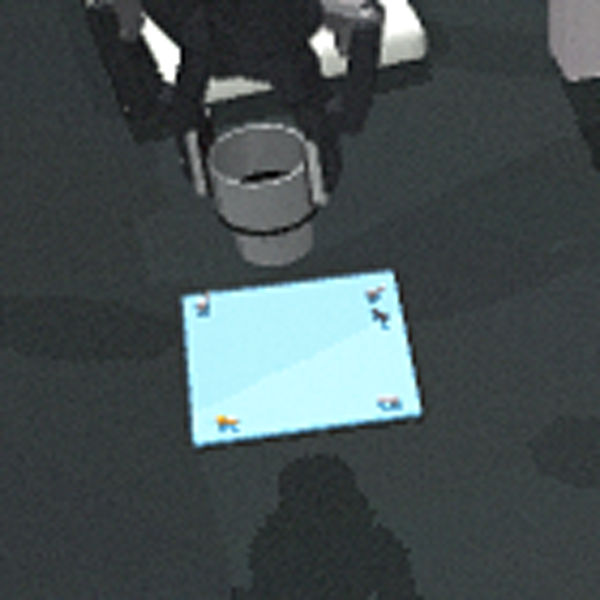

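The cup hangs upright over the pad (foot at about (204,138), pad centre at (210,163)). The pad's centre is clear of screws. Lowering.

Emit:
step_arm(targets="-1 0.001 0 -0.03 0 0 0;-1 0.001 0 -0.06 0 0 0;-1 0.001 0 -0.09 0 0 0;-1 0.001 0 -0.11 0 0 0;-1 0.001 0 -0.125 0 0 0;-1 0.001 0 -0.135 0 0 0;-1 0.001 0 -0.142 0 0 0;-1 0.001 0 -0.146 0 0 0;-1 0.001 0 -0.146 0 0 0")

```text
clock: 6.43
eef_pos: [0.4714, 0.2334, 0.0364]
tool_rot: [0.846, 0.533, 0.0, 0.0]
ft_force: [-0.5, 0.0, -0.5]
grip_width: 0.0508
grasp_force: 62.6
```

Emit:
step_arm(targets="-1 0 0 -0.003 0 0 0;-1 0 0 -0.005 0 0 0;-1 0 0 -0.005 0 0 0")

```text
clock: 6.68
eef_pos: [0.4713, 0.2334, 0.0339]
tool_rot: [0.846, 0.533, 0.0, 0.0]
ft_force: [-0.1, 0.3, -1.2]
grip_width: 0.0502
grasp_force: 62.6
```

Emit:
step_arm(targets="-1 0 0 -0.002 0 0 0;-1 0 0 -0.004 0 0 0;-1 0 0 -0.004 0 0 0")

```text
clock: 6.93
eef_pos: [0.4711, 0.2333, 0.0317]
tool_rot: [0.846, 0.533, -0.0, -0.0]
ft_force: [0.3, -0.8, -0.9]
grip_width: 0.0502
grasp_force: 62.6
```

Emit:
step_arm(targets="-1 0 0 -0.001 0 0 0;-1 0 0 -0.002 0 0 0;-1 0 0 -0.002 0 0 0")

```text
clock: 7.18
eef_pos: [0.4712, 0.2334, 0.0315]
tool_rot: [0.846, 0.533, 0.0, -0.0]
ft_force: [-1.8, -0.9, 4.2]
grip_width: 0.05
grasp_force: 63.1
```

Contact: the force is up to 4.2 N. Releasing gradually.

Emit:
step_arm(targets="0.3 0 0 0 0 0 0;0.5 0 0 0 0 0 0;0.8 0 0 0 0 0 0;1 0 0 0 0 0 0;1 0 0 0 0 0 0;1 0 0 0 0 0 0;1 0 0 0 0 0 0")

```text
clock: 7.77
eef_pos: [0.4712, 0.2333, 0.0307]
tool_rot: [0.846, 0.533, -0.0, 0.0]
ft_force: [-0.2, 0.4, 0.9]
grip_width: 0.0853
grasp_force: 0.0
```

Emit:
step_arm(targets="1 0 0 0.02 0 0 0;1 0 0 0.06 0 0 0;1 0 0 0.11 0 0 0;1 0 0 0.17 0 0 0;1 0 0 0.24 0 0 0;1 0 0 0.3 0 0 0;1 -0.04 -0.08 0.34 0 0 0;1 -0.08 -0.16 0.34 0 0 0;1 -0.1 -0.2 0.34 0 0 0;1 -0.1 -0.2 0.34 0 0 0")

```text
clock: 8.6
eef_pos: [0.418, 0.1294, 0.2021]
tool_rot: [0.847, 0.532, -0.001, 0.001]
ft_force: [-0.6, 0.5, -0.3]
grip_width: 0.0855
grasp_force: 0.0
```

```bash
python3 - <<'E'
from h import *
i,im=snap("side","pics/s6.png"); o=bot.get_obs();print(o["eef_pos"],o["grip_width"],o["clock"])
print("expect rim",proj(i,[.472,.2327,.057]))
cv2.imwrite("pics/s6c.png",im[60:400,100:500])
E
```

```text
[0.41992426 0.13139863 0.20214198] 0.08580356542702483 8.65
expect rim (np.float64(205.31101126430036), np.float64(143.64978996651982))
```

View pics/s6c.png

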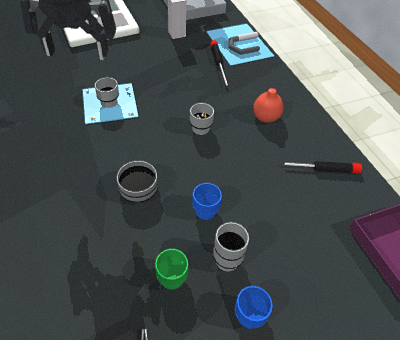

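The cup stands upright mid-pad, with its rim at (206,143) against (205,144) expected. The other two cups are nested where they were at (330,307), and the gripper is clear. Handing in.

```bash
python3 -c "
from workcell import bot
print(bot.job_done())"
```

```text
the job is handed in; nothing more can be done
None
```

The job is handed in at about 8.7 s: the top cup stands upright in the middle of the screw pad, the other two cups are still nested where they stood, and the robot is clear; the hand-in returned no verdict.

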